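# Refit a hand blender's drive shaft

### The arm

A 6-joint arm with a two-finger parallel gripper is mounted at the origin on the work surface. World frame = base frame: x ahead of the robot, y to its left, z up, the work surface at z = 0. Lengths are in mm, angles in rad, forces in N, time in s.
With the tool pointing down it reaches from about 275 to 875 mm from the base axis. Payload 12.5 kg.
Tool frame: the origin (TCP) lies at the very end of the fingers, on their centre line; the grasp point (between the pads) lies env.hold_point_z behind it (env.hold_point_z is the distance from the TCP to the grasp point, in mm); z points along the fingers, y is the line along which they close (so a half turn about z gives the same grasp; the last joint's range is limited). The gripper opens to 85 mm and grips with 20 to 120 N. Pads are 22 mm wide; open, the fingers measure 114 mm over their backs; the gripper's body (76 mm by 85 mm) begins 54 mm behind the grasp point. The pads swing forward as they close: fully open they stand 13 mm farther back than shut.
Start: joints at [1.043, 0.351, 1.652, -0, 1.139, -0.085], TCP at [235.627, 496.955, 210.89] pointing down, gripper open.
Joint ranges: [-2.75, 2.75], [-0.79, 2.1], [0.01, 2.65], [-1.57, 4.71], [0.07, 3.14], [-2.87, 2.87]. Speed limits (rad/s): [2.22, 2.22, 2.79, 3.14, 3.14, 3.14].

### API

Orientations are given as a unit quaternion [w, x, y, z].
In Python, from rig import env gives the robot as it stands. The module is installed in compiled form; this text tells all that it offers.
- The arm moves only by the shell command python3 -m inch 'ROWS'. ROWS is text: rows parted by semicolons, each of 7 numbers parted by spaces: the opening, from 0 (shut) to 1 (fully open), then the shift along the tool's x, y, z in units of 0.6 m (1.0 is 0.6 m), then the turn, a rotation vector about the tool's x, y, z in units of 60 degrees (1.0 is 60 degrees). In form: fingers dx dy dz rx ry rz; .... A call has 1 to 5 rows; each row is the pose to reach, as a shift and turn from the pose commanded when the call began, along the tool's axes at that moment; what a row does not reach only later rows make up. A row lasts 1/10 s, in which the tool goes at most 50 mm and 8.59 degrees, less where a joint would pass 70% of its speed; a pose out of reach is approached as far as the arm can. A call with a number of a shift or a turn outside -1 to 1 is refused whole. A call with a gripper value outside its range is refused whole. The fingers move at their own pace and stop on an object; the grip force is fixed at half the most. Time passes only in rows, so rows that repeat a pose let the fingers close. It gives the time, the measured TCP pose, the force, the opening and the grip force at its end, in the units of the state.
- env.state(): the state, without advancing time (a new reading comes with each control period).
- env.camera(name): name is "side" or "top"; returns the picture (480x640x3 uint8, red, green, blue); there is no depth.
- env.camera_info(name): a dict with "fx", "fy", "cx", "cy" (pixels), "cam_to_world" (4x4, takes a point from camera to world coordinates). Camera axes: x right, y up, looking along -z (the intrinsics and any distortion apply to the point x, -y, -z); pixel columns grow to the right and rows downward; lengths in mm; the calibration is good to about 2 mm. A picture is of the moment at which its call begins. camera_info takes no time and is no camera call.
- env.hand_in(): hands the job in; it is judged then, once.
The state is a dict: "time_s": time; "qpos": joint angles; "joint_velocities": joint speeds; "effort": joint torques, N m; "tcp_pos": TCP position; "ee_rot": TCP orientation; "force": force on the tool from outside, world axes, zero at the start; "wrist_torque": the same for the moment, N m; "width": opening from 0.0 (shut) to 1.0 (fully open); "finger_force": force on a finger pad.
Only numpy, scipy, OpenCV 4.12 (cv2) and the standard library are available. Lean on these libraries where they do the work, as an engineer would, in place of code of your own. Each camera call takes 0.05 s, during which the arm holds its last target. There are 200 camera calls.

### The job

Refit the loose drive shaft in the hand blender's upright stick: lift it out of the wooden tray, lay it in the sloping wooden rest with its thin end down against the stop and let go of it there, so that you can take it again by its thick black head; then push its thin end straight down into the stick's opening, against the stiff seat inside, until the head sits fully home on the rim. Let go and leave the shaft there, and leave the other things on the bench where they are.

Things in the scene. Friction and masses are not known exactly. Their poses are not given: they have to be found in the camera images.
- shaft: Loose drive shaft, 140 mm long, 90 g: steel rod 10 mm in diameter, 110 mm long (last 4 mm at the thin end only 7 mm), with a black plastic cylindrical head 22 mm in diameter, 30 mm long, grey rings. Origin on the axis at the thin end's tip; x runs along the axis from tip to head. It starts level in the tray's saddles, axis 36 mm above the table.
- shoulder (a point): Point on the shaft's axis 110 mm from the tip, where the rod meets the flat underside of the head.
- head_end (a point): Point on the shaft's axis at the free end face of the head, 140 mm from the tip.
- tray: Fixed wooden tray, 190 x 64 x 8 mm, with two V-saddles (12 mm thick, 28 mm wide, 43 mm high) centred at x = -35 and 35 mm, 58 mm free between them, and an end board 85 mm high at x = 103 to 115 mm, beyond the shaft's head. Origin on the table midway between the saddles; x runs along the shaft's axis towards its head and the end board, z up.
- cradle: 45 degree slope of a fixed wooden rest. Origin where the shaft's tip belongs on the stop plate at its low end, 42 mm above the table; x runs up the slope along the lying shaft's axis, y level across, z out of the board. V-saddles (12 mm thick, 28 mm wide) at x = 21 and 91 mm, 58 mm free between them; board face at z = -31 mm. A shaft lying here has its head free at x = 110 to 140 mm.
- stick: The blender's stick, fixed upright on its bell on a wooden foot 100 x 100 x 14 mm: bell 68 mm across up to 42 mm height, steel stem about 30 mm across, white plastic collar 38 mm across at the top, 135 mm above the table. Origin on the table under the bore, z up.
- mouth (a point): Centre of the stick's opening, at the collar's rim, 135 mm above the table. A countersink 15 mm across, 2.5 mm deep leads into a vertical bore 11.8 mm across, over 110 mm deep. 87 to 92 mm down the tip meets a stiff seat that gives way slowly under about 10 N and stays where pushed. Fully home, the underside of the head rests on the rim.
- oilstone: Grey sharpening stone, 150 x 50 x 28 mm, lying on the bench; origin at the centre of its underside. Not to be moved.
- screwdriver: Screwdriver, 170 mm long, lying on the bench; origin at its middle underside. Not to be moved.
- wrench: Steel wrench, 150 mm long, lying on the bench; origin at its middle underside. Not to be moved.
- mug: White mug, 80 mm across and 85 mm high; origin at the centre of its underside. Not to be moved.
- grease_jar: Small amber jar with a grey cap, 54 mm across and 55 mm high; origin at the centre of its underside. Not to be moved.
Not all that is in view belongs to the job. What is meant by the shaft is not green, and is the smaller of those in its own colour. What is shaped like the stick but pink or turquoise is not meant.

How it is judged:
By the outcome, as a careful person would: the job done as asked, in the order asked, and still so for the second after the job is handed in, with the robot touching nothing.
It also fails if it takes over 72 s, if anything falls off the work surface, if the arm or the gripper's body presses on something with over 40 N, if the wrist force passes 120 N, or if a joint passes its speed limit or range.

## Working session

There is one attempt and no reset: what is moved stays moved. The work goes in short steps, Python scripts to look and compute and a shell command to move; the robot and the scene stay as the last step left them, time stands still between calls to the robot, and variables do not carry over. Pictures are saved under pics/ and viewed, at most 10 in all, crops included, and the job is handed in when it is done.

```bash
mkdir -p pics; python3 - <<'E'
from rig import env
import cv2,numpy as np
np.set_printoptions(precision=4,suppress=True)
print(env.hold_point_z, env.state())
for n in("top","side"):
    cv2.imwrite(f"pics/{n}0.png",env.camera(n)[:,:,::-1]); print(env.camera_info(n))
E
```

```text
18.700000000000003 {'time_s': 0.0, 'qpos': array([ 1.0434,  0.3512,  1.6525,  0.    ,  1.1391, -0.0846]), 'joint_velocities': array([ 0.001 ,  0.002 ,  0.0004,  0.0006, -0.0014,  0.0004]), 'effort': array([  0.0011, -50.6105, -29.1402,  -0.    ,   0.0045,   0.    ]), 'tcp_pos': array([235.4369, 496.6572, 210.3476]), 'ee_rot': array([-0.0002,  0.2196,  0.9756, -0.0006]), 'force': array([-0.3164,  0.2889, -0.6691]), 'wrist_torque': array([-0.0037,  0.0169,  0.036 ]), 'finger_force': 0.0, 'width': 0.9997276036278304}
{'fx': 591.247118275184, 'fy': 591.247118275184, 'cx': 311.47811242389145, 'cy': 239.9137468157916, 'cam_to_world': array([[   0.0017,    0.9889,   -0.1483,  303.7158],
       [  -0.9998,    0.0047,    0.0198,  103.3064],
       [   0.0203,    0.1483,    0.9887, 1317.7622],
       [   0.    ,    0.    ,    0.    ,    1.    ]])}
{'fx': 594.5680923260777, 'fy': 594.5680923260777, 'cx': 316.3891396445387, 'cy': 233.26152826731615, 'cam_to_world': array([[  -0.975 ,    0.1035,   -0.1964,  221.0846],
       [  -0.222 ,   -0.4663,    0.8563, 1326.0151],
       [  -0.003 ,    0.8786,    0.4776,  804.9398],
       [   0.    ,    0.    ,    0.    ,    1.    ]])}
```

View pics/top0.png

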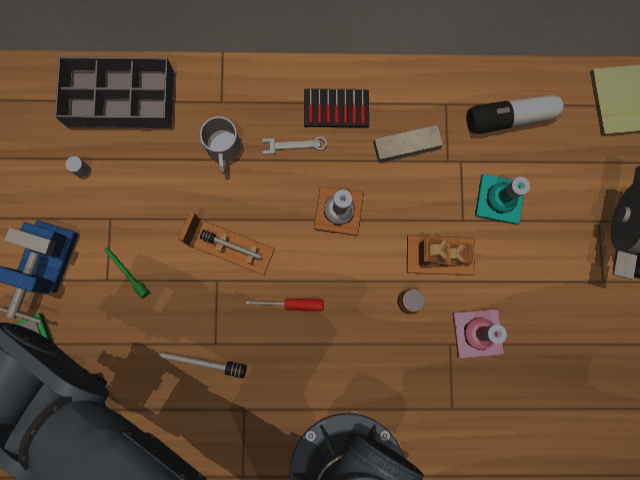

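View pics/side0.png

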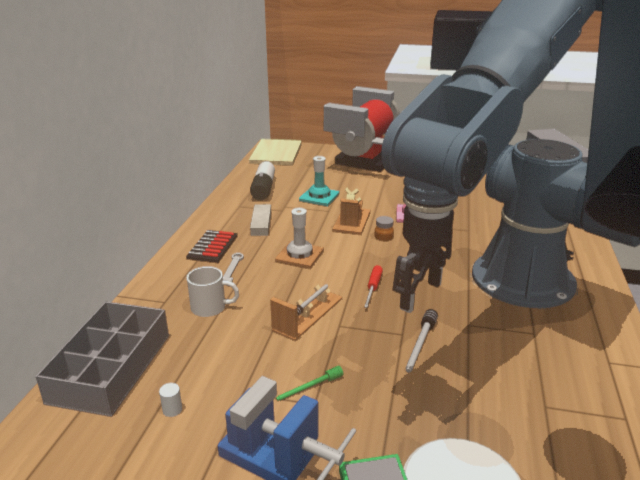

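The top view shows shaft candidates at (232,245) in the tray, at (205,365) loose and bigger in the same steel and black, and at (128,272) green. The one in the tray fits: it isn't green and it's the smaller of its colour. The stick is the steel one at (341,203), as the turquoise (505,195) and pink (483,333) ones are excluded. The rest is at (442,253). I'll confirm this in an enlarged crop.

```bash
python3 - <<'E'
import cv2,numpy as np
t=cv2.imread("pics/top0.png");s=cv2.imread("pics/side0.png")
def c(im,x,y,w=100,h=75):return cv2.resize(im[y:y+h,x:x+w],(400,300),interpolation=cv2.INTER_CUBIC)
cv2.imwrite("pics/crop1.png",np.vstack([np.hstack([c(t,178,208),c(t,395,218)]),np.hstack([c(s,262,265),c(s,315,175)])]))
E
```

```text
(no output)
```

View pics/crop1.png

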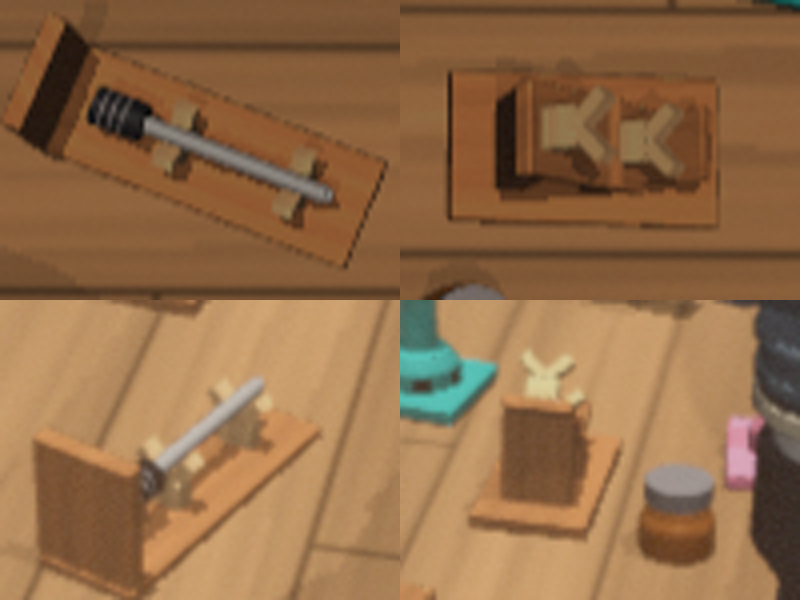

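The crop confirms the steel shaft with a black ringed head in the tray, head toward image left. The rest's high end is at image left (+y) and its low end and stop at image right. Next I'll enlarge the stick and the rest.

```bash
cat > h.py <<'E'
import numpy as np, cv2
from rig import env
from scipy.optimize import least_squares
from scipy.spatial.transform import Rotation as R
np.set_printoptions(precision=4,suppress=True)
I={n:env.camera_info(n) for n in("top","side")}
def proj(n,P):
    i=I[n];M=np.linalg.inv(i["cam_to_world"]);p=np.atleast_2d(P)@M[:3,:3].T+M[:3,3]
    return np.c_[i["cx"]+i["fx"]*p[:,0]/-p[:,2], i["cy"]-i["fy"]*p[:,1]/-p[:,2]]
def ray(n,u,z):
    i=I[n];M=i["cam_to_world"];d=M[:3,:3]@[(u[0]-i["cx"])/i["fx"],-(u[1]-i["cy"])/i["fy"],-1]
    o=M[:3,3];return o+d*(z-o[2])/d[2]
def tri(ut,us):
    r=least_squares(lambda P:np.r_[proj("top",P)[0]-ut,proj("side",P)[0]-us],[350,100,60]);return r.x,r.fun
def pose():
    s=env.state();q=s["ee_rot"];return s["tcp_pos"],R.from_quat([*q[1:],q[0]])
def go(P,Rt,p=None,Rc=None):
    "row numbers from current pose to target pose"
    if p is None:p,Rc=pose()
    return np.r_[Rc.inv().apply(np.array(P)-p)/600,(Rc.inv()*Rt).as_rotvec()/np.radians(60)]
def crop(im,x,y,w,h,k):return cv2.resize(im[y:y+h,x:x+w],(w*k,h*k),interpolation=cv2.INTER_CUBIC)
E
python3 - <<'E'
from h import *
t=cv2.imread("pics/top0.png");s=cv2.imread("pics/side0.png")
cv2.imwrite("pics/crop2.png",np.vstack([np.hstack([crop(t,318,180,50,37,8),crop(s,278,203,50,37,8)]),np.hstack([crop(t,416,234,65,38,6)[:, :390],np.zeros((228,10,3),np.uint8),crop(s,330,182,50,38,6),np.zeros((228,100,3),np.uint8)])]))
E
```

```text
(no output)
```

View pics/crop2.png

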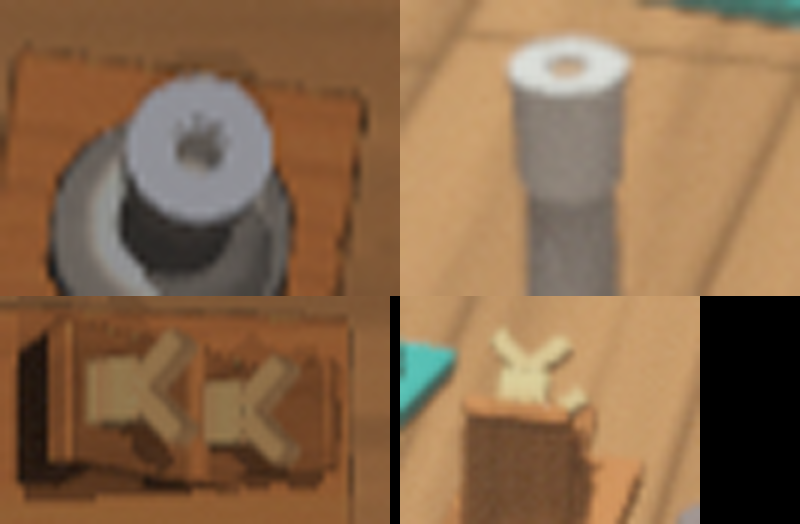

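Mouth pixels are top (342.4,198.1) and side (298.8,210.8). The rest's upper saddle tips are at top (445.6,249) and side (351.9,189.1), and the lower saddle tips at top (463.9,252.8).

```bash
python3 - <<'E'
from h import *
print("mouth",tri([342.4,198.1],[298.8,210.8]), ray("top",[342.4,198.1],135),ray("side",[298.8,210.8],135))
print("cr up",tri([445.6,249],[351.9,189.1]), ray("top",[445.6,249],115.5),ray("side",[351.9,189.1],115.5))
print("cr lo",ray("top",[463.9,252.8],66))
c=lambda x,y:np.array([(x+.5)/4-.5+178,(y+.5)/4-.5+208])
for n,p in dict(tip=(331,196.5),should=(147,124),head=(92,103)).items(): print(n,c(*p),ray("top",c(*p),36))
# side: tip (260,383), rod/head
print("side tip",ray("side",[(260.5)/4-.5+262,(383.5-300)/4-.5+265],36), "end board top corners side", )
for p in[(37,436),(147,470)]:print(ray("side",[(p[0]+.5)/4-.5+262,(p[1]+.5-300)/4-.5+265],85))
for p in[(57,10),(8,122),(92,45),(62,158)]:print("top board",ray("top",c(*p),85))
for p in[(62,320),(62,460)]:print("cradle high edge",ray("top",[416+62.5/6-.5,234+(p[1]-296+.5)/6-.5],100))
for p in[(450,72),(718,80),(718,228),(450,218)]:
  print("cr foot",ray("top",[395+(p[0]-400+.5)/4-.5,218+(p[1]+.5)/4-.5],10))
E
```

```text
mouth (array([567.7756,  16.3165, 134.0982]), array([ 0.03  ,  0.2039, -0.2501, -0.0536])) [568.0005  16.4417 135.    ] [566.6144  18.2365 135.    ]
cr up (array([ 467.2157, -198.9243,  109.2223]), array([ 0.0035,  0.0328, -0.0447, -0.0065])) [ 466.4346 -197.3493  115.5   ] [ 464.8646 -185.1478  115.5   ]
cr lo [ 465.0808 -248.9191   66.    ]
tip [260.375 256.75 ] [458.3702 188.963   36.    ]
should [214.375 238.625] [497.8469 289.936   36.    ]
head [200.625 233.375] [509.3211 320.2247  36.    ]
side tip [457.5328 190.2388  36.    ] end board top corners side
[546.8044 337.5167  85.    ]
[482.5968 354.4907  85.    ]
top board [551.192  331.8431  85.    ]
top board [491.1416 355.5773  85.    ]
top board [532.4733 312.8432  85.    ]
top board [472.1926 326.7399  85.    ]
cradle high edge [ 492.4568 -160.6092  100.    ]
cradle high edge [ 443.3385 -159.2757  100.    ]
cr foot [ 510.6555 -137.8341   10.    ]
cr foot [ 506.8333 -289.0863   10.    ]
cr foot [ 423.3356 -285.8001   10.    ]
cr foot [ 428.3896 -135.9912   10.    ]
```

```bash
cat >> h.py <<'E'
def frame(z,y):
    z=np.array(z,float);z/=np.linalg.norm(z);y=np.array(y,float);y-=z*(y@z);y/=np.linalg.norm(y)
    return R.from_matrix(np.c_[np.cross(y,z),y,z])
def seq(*targets):
    "rows for successive calls, each from the former target"
    p,Rc=pose()
    for P,Rt in targets:
        print(go(P,Rt,p,Rc), "mm",np.linalg.norm(np.array(P)-p).round(1),"deg",np.degrees((Rc.inv()*Rt).magnitude()).round(1)); p,Rc=np.array(P,float),Rt
d=np.array([509.3-458.4,320.2-189,0]);d/=np.linalg.norm(d)
Rtray=frame([0,0,-1],np.cross([0,0,-1],d))   # tool x = d
G=np.array([477.7,239.5,17.3])
yw=np.radians(1.5); hx=np.array([np.sin(yw),np.cos(yw),0]); Z=np.array([0,0,1.])
cx=(hx+Z)/2**.5; cz=(Z-hx)/2**.5; cy=np.cross(cz,cx)
Rcr=frame(-cz,np.cross(-cz,cx))              # tool x = cradle x
Rhd=frame(-cx,cy)
E
python3 - <<'E'
from h import *
p,Rc=pose(); Rm=Rc*R.from_rotvec((Rc.inv()*Rtray).as_rotvec()/2)
print(Rtray.as_matrix(),Rcr.as_matrix())
seq(((p+G+[0,0,130])/2,Rm),(G+[0,0,120],Rtray))
E
```

```text
[[ 0.3617  0.9323  0.    ]
 [ 0.9323 -0.3617  0.    ]
 [ 0.      0.     -1.    ]] [[ 0.0185  0.9997  0.0185]
 [ 0.7069 -0.0262  0.7069]
 [ 0.7071  0.     -0.7071]]
[-0.2742 -0.1071  0.0527 -0.0004  0.0003  0.7153] mm 179.5 deg 42.9
[-0.2738  0.1083  0.0692 -0.0004  0.0003  0.7153] mm 181.5 deg 42.9
```

```bash
python3 -m inch '1 -.274 -.107 .053 0 0 .7153;1 -.274 -.107 .053 0 0 .7153;1 -.274 -.107 .053 0 0 .7153;1 -.274 -.107 .053 0 0 .7153;1 -.274 -.107 .053 0 0 .7153' ; python3 -m inch '1 -.274 .108 .069 0 0 .7153;1 -.274 .108 .069 0 0 .7153;1 -.274 .108 .069 0 0 .7153;1 -.274 .108 .069 0 0 .7153;1 -.274 .108 .069 0 0 .7153'; python3 -m inch '1 0 0 0 0 0 0;1 0 0 0 0 0 0'
python3 - <<'E'
from h import *
p,Rc=pose();print(p); seq((G+[0,0,0],Rtray))
E
```

```text
time_s: 0.6
tcp_pos: [358.3, 365.8, 178.2]
ee_rot: [0.0, 0.565, 0.825, -0.001]
force: [-0.9, 0.8, 1.1]
width: 0.996
finger_force: 0.0
time_s: 1.1
tcp_pos: [479.3, 236.9, 136.4]
ee_rot: [0.0, 0.828, 0.561, -0.001]
force: [0.7, -0.9, 0.1]
width: 1.002
finger_force: 0.0
time_s: 1.3
tcp_pos: [477.4, 240.0, 137.6]
ee_rot: [-0.0, 0.824, 0.567, -0.0]
force: [-0.2, -0.1, 0.2]
width: 0.996
finger_force: 0.0
[477.3743 239.9546 137.5981]
[-0.0005  0.0008  0.2005 -0.0003  0.0002  0.0045] mm 120.3 deg 0.3
```

```bash
python3 -m inch '1 0 .001 .08 0 0 .0045;1 0 .001 .15 0 0 .0045;1 0 .001 .18 0 0 .0045;1 0 .001 .2 0 0 .0045;1 0 .001 .2 0 0 .0045' ; for i in 1 2; do python3 -m inch '0 0 0 0 0 0 0;0 0 0 0 0 0 0;0 0 0 0 0 0 0;0 0 0 0 0 0 0;0 0 0 0 0 0 0'; done
python3 - <<'E'
from h import *
p,Rc=pose();print(p,env.state()["force"])
cv2.imwrite("pics/g.png",crop(env.camera("side"),250,220,140,105,5)[:,:,::-1])
E
```

```text
time_s: 1.8
tcp_pos: [477.5, 239.8, 16.9]
ee_rot: [-0.0, 0.826, 0.564, -0.001]
force: [-0.5, 0.5, 1.3]
width: 0.999
finger_force: 0.0
time_s: 2.3
tcp_pos: [478.4, 239.6, 18.1]
ee_rot: [0.0, 0.826, 0.563, 0.0]
force: [0.3, -0.1, -0.3]
width: 0.144
finger_force: 0.0
time_s: 2.8
tcp_pos: [479.8, 239.6, 19.9]
ee_rot: [0.001, 0.826, 0.563, 0.001]
force: [-3.8, -6.0, 24.2]
width: 0.0
finger_force: 12.1
[479.7751 239.5736  19.8542] [-3.8069 -6.0364 24.2024]
```

View pics/g.png

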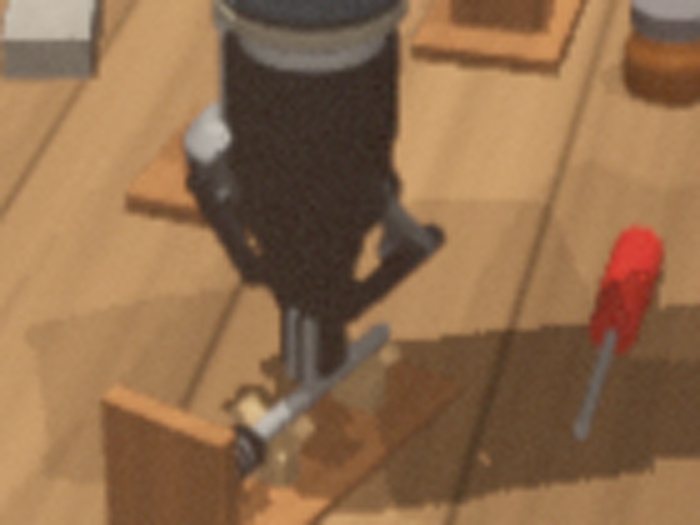

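The side crop shows the fingers shut at (310,370), with the shaft passing at their tips and not clearly between them. I'll check this against the projected TCP.

```bash
python3 - <<'E'
from h import *
p,Rc=pose();s=env.state();print(p,s["force"],s["width"],s["finger_force"])
H=p-Rc.as_matrix()[:,2]*18.7
t=env.camera("top")[:,:,::-1].copy();sd=env.camera("side")[:,:,::-1].copy()
a=crop(t,180,210,100,75,4);b=crop(sd,285,265,57,75,7)[:525]
for n,im,o,k in(("top",a,(180,210),4),("side",b,(285,265),7)):
    for q,c in((p,(0,255,0)),(H,(0,0,255))):
        u=((proj(n,q)[0]-o+.5)*k).astype(int);cv2.circle(im,tuple(map(int,u)),3,c,-1);print(n,u)
im=np.zeros((525,800,3),np.uint8);im[:300,:400]=a;im[:525,401:800]=b;cv2.imwrite("pics/g2.png",im)
E
```

```text
[479.7556 239.558   19.8516] [-4.1907 -5.543  24.1119] 0.0007785282403990868 12.108521708718598
top [234 153]
top [230 149]
side [196 261]
side [196 213]
```

View pics/g2.png

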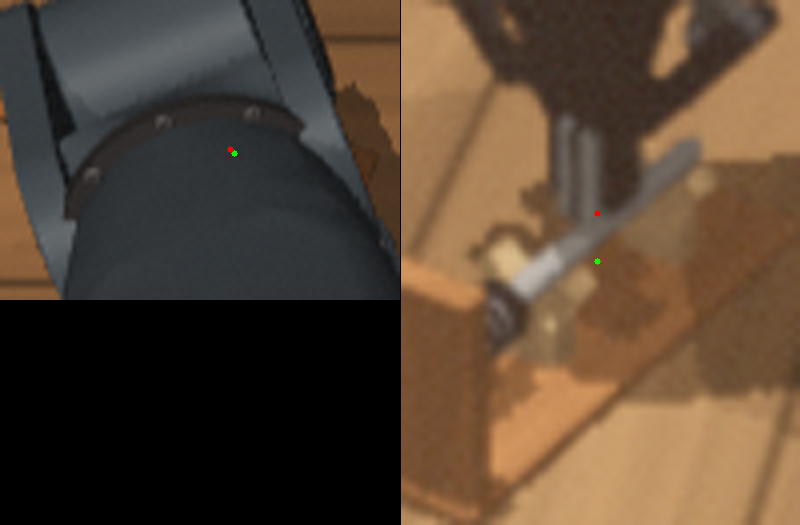

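The fingertips (585,215) sit on top of the rod, near the red point, about 20 mm above where the reported TCP should be. I'll check that against the first image, back off, and look at the free fingers.

```bash
python3 -m inch '0 0 0 -.05 0 0 0;0 0 0 -.15 0 0 0;0 0 0 -.15 0 0 0;0 0 0 -.15 0 0 0'; python3 - <<'E'
from h import *
p,Rc=pose();s=env.state();print(p,s["force"],s["width"])
sd=env.camera("side")[:,:,::-1].copy();o=np.array((285,200));k=6
b=crop(sd,285,200,66,90,k)
for q,c in((p,(0,255,0)),(p-Rc.as_matrix()[:,2]*18.7,(0,0,255))):
    u=((proj("side",q)[0]-o+.5)*k).astype(int);cv2.circle(b,tuple(map(int,u)),2,c,-1);print(u)
s0=cv2.imread("pics/side0.png");k=6;a=crop(s0,385,240,66,90,k)
p0=np.array([235.4,496.7,210.3]);z=np.array([0,0,-1]);y=np.array([.4285,.9036,0])
for w in(-45,45):
  for back,c in((0,(0,255,0)),(13,(0,0,255))):
    u=((proj("side",p0+w*y-z*back)[0]-[385,240]+.5)*k).astype(int);cv2.circle(a,tuple(map(int,u)),2,c,-1);print(u)
cv2.imwrite("pics/g3.png",np.hstack([b,a]))
E
```

```text
time_s: 3.35
tcp_pos: [479.2, 239.9, 109.4]
ee_rot: [0.0, 0.826, 0.563, 0.002]
force: [-0.3, 0.9, 0.3]
width: 0.0
finger_force: 0.0
[479.2019 239.8995 109.3641] [-0.2745  0.9014  0.2947] 0.00024964433426381025
[168 414]
[168 370]
[284 369]
[288 332]
[123 521]
[126 482]
```

View pics/g3.png

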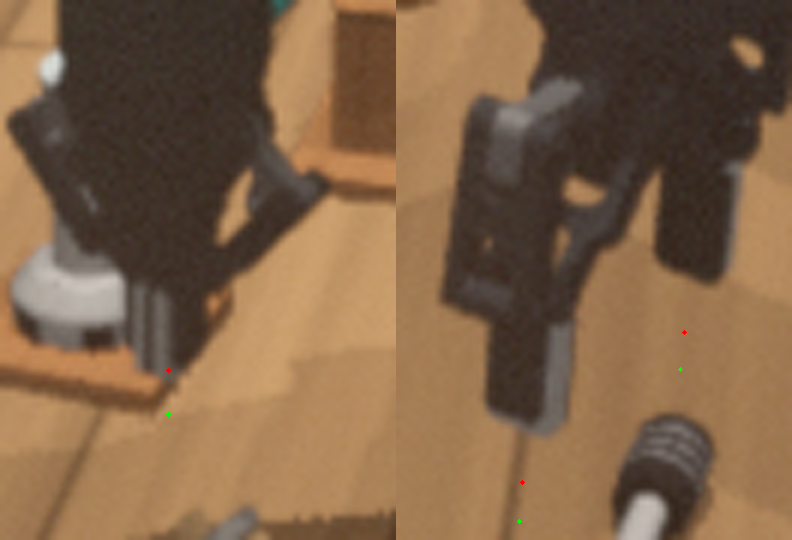

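The fingers' true ends lie about 17–19 mm behind the reported TCP: in the start image they are at (525,430) against a predicted (522,482). The contact height agrees, so the rod was never between the pads. I'll grip deeper, at a reported z of about -2.

```bash
python3 -m inch '1 0 0 0 0 0 0;1 0 0 0 0 0 0;1 0 0 0 0 0 0;1 0 0 0 0 0 0;1 0 0 0 0 0 0';  python3 -m inch '1 -.0015 -.002 .06 0 0 0;1 -.0015 -.002 .12 0 0 0;1 -.0015 -.002 .16 0 0 0;1 -.0015 -.002 .186 0 0 0;1 -.0015 -.002 .186 0 0 0'; for i in 1 2; do python3 -m inch '0 0 0 0 0 0 0;0 0 0 0 0 0 0;0 0 0 0 0 0 0;0 0 0 0 0 0 0;0 0 0 0 0 0 0'; done
```

```text
time_s: 3.9
tcp_pos: [478.1, 239.5, 107.3]
ee_rot: [-0.0, 0.826, 0.563, -0.0]
force: [1.0, 0.6, -0.7]
width: 0.851
finger_force: 0.0
time_s: 4.4
tcp_pos: [475.6, 238.6, -5.8]
ee_rot: [-0.0, 0.826, 0.563, -0.002]
force: [-0.6, 0.0, -0.1]
width: 1.0
finger_force: 0.0
time_s: 4.9
tcp_pos: [477.0, 239.2, -3.5]
ee_rot: [0.0, 0.826, 0.563, 0.0]
force: [-0.8, 0.3, 0.7]
width: 0.139
finger_force: 0.0
time_s: 5.4
tcp_pos: [477.2, 239.2, -3.5]
ee_rot: [0.0, 0.826, 0.563, 0.0]
force: [0.3, -1.5, 5.5]
width: 0.09
finger_force: 58.5
```

```bash
cat >> h.py <<'E'
L=39.5; A=53.3; O=np.array([464.7,-264,42.])
def cr(x,z,T=Rcr): return O+cx*(A+x)+cz*(z-L)   # TCP for held rod, tip at cradle x, axis at cradle z
E
python3 - <<'E'
from h import *
p,Rc=pose();rv=(Rc.inv()*Rcr).as_rotvec();print(np.degrees(rv))
f=lambda a:Rc*R.from_rotvec(rv*a)
C=cr(20,110);print(C,cr(20,60))
A0=p+[0,0,180]
seq((A0,Rc),((A0*.5+C*.5)+[0,0,50],f(.5)),(C,Rcr))
E
```

```text
[  7.8844  44.5129 -18.9099]
[ 464.7518 -262.0208  143.682 ] [ 465.6773 -226.6776  108.3266]
[ 0.0002  0.0002 -0.3     0.      0.      0.    ] mm 180.0 deg 0.0
[-0.3925  0.1433 -0.0561  0.0657  0.3709 -0.1576] mm 252.9 deg 24.5
[-0.4214  0.0768 -0.0576  0.0657  0.3709 -0.1576] mm 259.3 deg 24.5
```

```bash
python3 -m inch '0 0 0 -.03 0 0 0;0 0 0 -.1 0 0 0;0 0 0 -.18 0 0 0;0 0 0 -.26 0 0 0;0 0 0 -.3 0 0 0'; python3 - <<'E'
from h import *
s=env.state();print(s["tcp_pos"],s["width"],s["finger_force"],s["force"])
b=crop(env.camera("side"),250,130,130,140,4)[:,:,::-1]
cv2.imwrite("pics/g4.png",b);print(proj("side",s["tcp_pos"]-[0,0,-L]))
E
```

```text
time_s: 5.9
tcp_pos: [477.7, 239.6, 179.9]
ee_rot: [0.0, 0.826, 0.563, 0.002]
force: [0.3, 0.7, -1.5]
width: 0.092
finger_force: 58.5
[477.6534 239.574  179.9168] 0.09163919160407814 58.54222655296326 [ 0.2929  0.7086 -1.5044]
[[312.97   224.4337]]
```

View pics/g4.png

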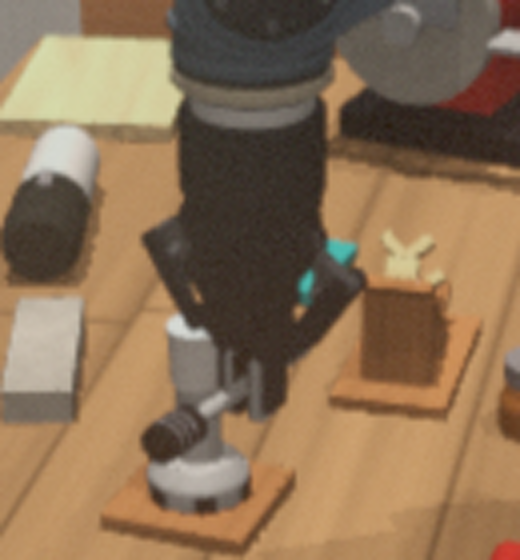

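The shaft is held level in the pads at about (240,388) in the crop. Now I'll carry it to above the rest.

```bash
python3 -m inch '0 -.08 .03 -.05 .013 .074 -.03;0 -.16 .06 -.056 .026 .148 -.06;0 -.24 .09 -.056 .04 .222 -.09;0 -.32 .12 -.056 .053 .297 -.12;0 -.392 .143 -.056 .066 .371 -.158'; python3 -m inch '0 -.07 .015 -.01 .013 .074 -.03;0 -.14 .03 -.02 .026 .148 -.06;0 -.22 .045 -.03 .04 .222 -.09;0 -.31 .06 -.04 .053 .297 -.12;0 -.421 .077 -.058 .066 .371 -.158';python3 -m inch '0 0 0 0 0 0 0;0 0 0 0 0 0 0;0 0 0 0 0 0 0'; python3 - <<'E'
from h import *
print(env.state()["qpos"]);seq((cr(20,110),Rcr),(cr(20,40),Rcr))
E
```

```text
time_s: 6.45
tcp_pos: [470.9, 1.1, 210.0]
ee_rot: [-0.137, 0.761, 0.618, 0.142]
force: [1.5, -0.0, -0.8]
width: 0.091
finger_force: 58.5
time_s: 6.95
tcp_pos: [465.6, -227.3, 148.1]
ee_rot: [-0.268, 0.661, 0.644, 0.275]
force: [1.5, 0.4, 0.4]
width: 0.093
finger_force: 58.6
time_s: 7.25
tcp_pos: [466.5, -224.4, 149.5]
ee_rot: [-0.267, 0.662, 0.645, 0.273]
force: [0.7, 0.6, -0.7]
width: 0.094
finger_force: 58.6
[-0.8192  0.6585  1.5478  0.5172  1.5566 -0.9704]
[-0.0513 -0.0012 -0.0374 -0.0017  0.0011 -0.0002] mm 38.1 deg 0.1
[0.     0.     0.1167 0.     0.     0.    ] mm 70.0 deg 0.0
```

```bash
python3 -m inch '0 -.051 -.001 0 0 0 0;0 -.051 -.001 .04 0 0 0;0 -.051 -.001 .071 0 0 0;0 -.051 -.001 .071 0 0 0;0 -.051 -.001 .071 0 0 0'; python3 - <<'E'
from h import *
p,Rc=pose();M=Rc.as_matrix();seq((cr(20,40),Rcr))
g=p-M[:,2]*L
pts=[g-M[:,0]*A, g+M[:,0]*(110-A), g+M[:,0]*(140-A)]
sad=[O+cx*x+cz*7+s*cy*14 for x in(27,97) for s in(-1,1)]+[O]
out=[]
for n,o in(("top",(405,205)),("side",(325,155))):
    im=crop(env.camera(n)[:,:,::-1].copy(),*o,66,75,6)
    for q,c in[(q,(0,0,255)) for q in pts]+[(q,(0,255,0)) for q in sad]:
        u=(proj(n,q)[0]-o+.5)*6;cv2.circle(im,tuple(int(v) for v in u),2,c,-1);print(n,u.astype(int))
    out.append(im)
cv2.imwrite("pics/c1.png",np.hstack(out))
E
```

```text
time_s: 7.75
tcp_pos: [466.4, -216.4, 98.8]
ee_rot: [-0.267, 0.661, 0.646, 0.273]
force: [0.1, 0.1, 0.3]
width: 0.096
finger_force: 58.6
[-0.0009 -0.0008  0.01   -0.0016  0.002   0.0014] mm 6.0 deg 0.2
top [468 282]
top [305 245]
top [256 234]
top [358 251]
top [359 328]
top [255 226]
top [255 307]
top [379 299]
side [196 177]
side [170  90]
side [162  64]
side [155 243]
side [212 249]
side [137 191]
side [195 197]
side [188 278]
```

View pics/c1.png

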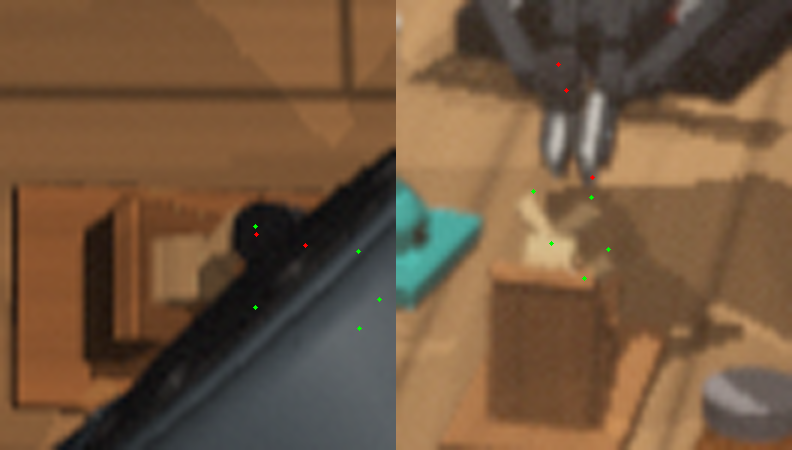

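Head end is seen at (262,235) against a predicted (256,234), and the saddles are within about 2 px. The held shaft is aligned sideways with the V's, so I'll lower it and use force to find contact.

```bash
python3 -m inch '0 -.007 -.001 .02 0 0 0;0 -.013 -.001 .045 0 0 0;0 -.013 -.001 .06 0 0 0;0 -.013 -.001 .06 0 0 0;0 -.013 -.001 .06 0 0 0'; python3 -m inch '0 0 0 .006 0 0 0;0 0 0 .006 0 0 0'; python3 -m inch '0 0 0 .006 0 0 0;0 0 0 .006 0 0 0';python3 - <<'E'
from h import *
seq((cr(12,0),Rcr))
E
```

```text
time_s: 8.35
tcp_pos: [465.8, -196.8, 66.4]
ee_rot: [-0.268, 0.662, 0.645, 0.273]
force: [-0.3, 0.3, -1.1]
width: 0.09
finger_force: 58.6
time_s: 8.55
tcp_pos: [465.8, -194.3, 63.8]
ee_rot: [-0.267, 0.662, 0.645, 0.273]
force: [-0.7, 0.8, -0.7]
width: 0.094
finger_force: 58.6
time_s: 8.75
tcp_pos: [465.8, -191.6, 61.2]
ee_rot: [-0.267, 0.662, 0.645, 0.273]
force: [0.2, -0.6, -0.5]
width: 0.094
finger_force: 58.6
[ 0.001   0.0014  0.0031 -0.0015  0.0004 -0.0006] mm 2.1 deg 0.1
```

```bash
for i in 1; do python3 -m inch '0 0 0 .003 0 0 0;0 0 0 .003 0 0 0'|grep -E "tcp|force: \["; python3 -m inch '0 0 0 .003 0 0 0;0 0 0 .003 0 0 0'|grep -E "tcp|force: \[";python3 -m inch '0 0 0 .003 0 0 0;0 0 0 .003 0 0 0'|grep -E "tcp|force: \["; done
```

```text
tcp_pos: [465.9, -190.5, 60.0]
force: [0.6, 0.7, -1.5]
tcp_pos: [466.5, -189.7, 59.0]
force: [2.0, -2.1, 0.9]
tcp_pos: [467.2, -189.3, 58.3]
force: [4.7, -6.8, 7.0]
```

```bash
python3 -m inch '0 0 .002 -.003 0 0 0;0 -.006 .002 -.003 0 0 0;0 -.006 .002 -.003 0 0 0'|grep -E "tcp|force: \["; for k in 1 ; do python3 -m inch '0 -.005 0 0 0 0 0;0 -.005 0 0 0 0 0'|grep -E "tcp|force: \["; python3 -m inch '0 -.005 0 0 0 0 0;0 -.005 0 0 0 0 0'|grep -E "tcp|force: \["; done
```

```text
tcp_pos: [467.0, -192.1, 55.9]
force: [1.2, -1.5, 0.1]
tcp_pos: [467.0, -194.2, 53.8]
force: [0.3, -1.3, 0.1]
tcp_pos: [466.9, -195.2, 52.7]
force: [1.0, 5.5, 8.4]
```

```bash
python3 -m inch '0 .001 0 .002 0 0 0;0 .001 0 .002 0 0 0'|grep -E "tcp|force: \["; python3 -m inch '1 0 0 0 0 0 0;1 0 0 0 0 0 0;1 0 0 0 0 0 0;1 0 0 0 0 0 0;1 0 0 0 0 0 0'; python3 -m inch '1 0 0 -.05 0 0 0;1 0 0 -.12 0 0 0;1 0 0 -.2 0 0 0;1 0 0 -.27 0 0 0;1 0 0 -.27 0 0 0'; python3 - <<'E'
from h import *
from h import I
s=env.state();print(s["time_s"]);p,Rc=pose()
cv2.imwrite("pics/c2s.png",env.camera("side")[:,:,::-1]);cv2.imwrite("pics/c2t.png",env.camera("top")[:,:,::-1])
E
```

```text
tcp_pos: [467.0, -195.1, 52.6]
force: [-2.0, -3.1, 11.1]
time_s: 10.75
tcp_pos: [466.9, -194.8, 51.5]
ee_rot: [-0.267, 0.662, 0.645, 0.273]
force: [0.7, 0.1, 0.3]
width: 0.927
finger_force: 0.0
time_s: 11.25
tcp_pos: [465.0, -313.4, 169.5]
ee_rot: [-0.264, 0.663, 0.645, 0.273]
force: [0.5, -0.6, -0.4]
width: 1.003
finger_force: 0.0
11.25
```

Released at the stop, where the contact pose gives a tip at (465.3,-260.7,42.5), matching the stated 42 mm. Next is a numeric check that it lies there, then the path to the head.

```bash
cat >> h.py <<'E'
O=np.array([465.4,-260.7,42.3]); Rhd=frame(-cx,-cy)
def hd(x): return O+cx*x
E
python3 - <<'E'
from h import *
for n,f in(("top","pics/c2t.png"),("side","pics/c2s.png")):
    im=cv2.imread(f);q=proj(n,[hd(115),hd(125),hd(140),hd(60)]);print(n,q.round(1).tolist())
    u=q[1];x0,y0=int(u[0])-14,int(u[1])-14
    g=im[y0:y0+28,x0:x0+28].max(2);m=(g<75).astype(np.uint8);k,_,st,ce=cv2.connectedComponentsWithStats(m)
    for i in range(1,k):
        if st[i,4]>15:print(st[i],ce[i]+[x0,y0])
p,Rc=pose();rv=(Rc.inv()*Rhd).as_rotvec();print(np.degrees(rv));f=lambda a:Rc*R.from_rotvec(rv*a)
S=hd(98+90);print(p,S)
seq((np.array([465,-240,300]),f(.45)),(S+[0,0,60],f(.9)),(S,Rhd))
E
```

```text
top [[437.8, 247.9], [435.2, 247.3], [431.1, 246.5], [451.9, 250.9]]
[ 0  7  3 21 60] [422.0333 250.4833]
[  4   8  24  20 233] [435.4292 249.5794]
side [[350.7, 187.2], [350.2, 185.9], [349.6, 183.9], [353.0, 194.2]]
[11 12  7  8 36] [349.8333 186.4722]
[ -0.0688 -89.9395  -0.0037]
[ 464.1104 -309.4893  166.0671] [ 468.8799 -127.8095  175.2361]
[ 0.2397 -0.0018 -0.0762 -0.0005 -0.6745 -0.    ] mm 150.9 deg 40.5
[ 0.1781  0.0016  0.1222 -0.0005 -0.6745 -0.    ] mm 129.6 deg 40.5
[ 0.0588  0.      0.0809 -0.0001 -0.1499 -0.    ] mm 60.0 deg 9.0
```

A dark blob sits within 1–2 px of the predicted head in both views, so the shaft lies in the rest. Swinging around to take the head along its axis.

```bash
python3 -m inch '1 .06 0 -.04 0 -.15 0;1 .12 0 -.06 0 -.3 0;1 .18 0 -.07 0 -.45 0;1 .24 0 -.076 0 -.6 0;1 .24 -.002 -.076 0 -.6745 0'; python3 -m inch '1 .06 0 .02 0 -.15 0;1 .12 0 .05 0 -.3 0;1 .178 0 .08 0 -.45 0;1 .178 .001 .122 0 -.6 0;1 .178 .001 .122 0 -.6745 0'; python3 -m inch '1 .06 0 .04 0 -.15 0;1 .06 0 .08 0 -.15 0;1 .06 0 .08 0 -.15 0;1 .06 0 .08 0 -.15 0';  python3 - <<'E'
from h import *
print(env.state()["qpos"]);seq((hd(188),Rhd),(hd(98),Rhd))
E
```

```text
time_s: 11.85
tcp_pos: [465.9, -237.0, 303.7]
ee_rot: [-0.023, 0.714, 0.699, 0.027]
force: [0.6, -1.4, -0.4]
width: 1.005
finger_force: 0.0
time_s: 12.35
tcp_pos: [466.6, -124.9, 232.3]
ee_rot: [0.216, 0.678, 0.666, -0.224]
force: [-0.3, -1.2, 0.2]
width: 1.004
finger_force: 0.0
time_s: 12.75
tcp_pos: [467.9, -126.3, 175.5]
ee_rot: [0.266, 0.661, 0.646, -0.275]
force: [0.6, -0.6, 0.6]
width: 1.001
finger_force: 0.0
[ 0.0602  0.3954  1.9345 -0.9013  1.1131  0.6295]
[-0.0014  0.0018  0.0021 -0.0016 -0.0012  0.0029] mm 1.9 deg 0.2
[ 0.   -0.    0.15  0.    0.    0.  ] mm 90.0 deg 0.0
```

```bash
python3 -m inch '1 -.0015 .002 .05 0 0 .003;1 -.0015 .002 .1 0 0 .003;1 -.0015 .002 .13 0 0 .003;1 -.0015 .002 .152 0 0 .003;1 -.0015 .002 .152 0 0 .003'; for i in 1 2; do python3 -m inch '0 0 0 0 0 0 0;0 0 0 0 0 0 0;0 0 0 0 0 0 0;0 0 0 0 0 0 0;0 0 0 0 0 0 0'; done;  python3 - <<'E'
from h import *
seq((hd(98),Rhd))
E
```

```text
time_s: 13.25
tcp_pos: [467.6, -192.7, 112.1]
ee_rot: [0.267, 0.663, 0.643, -0.274]
force: [-0.8, 0.0, -0.4]
width: 1.001
finger_force: 0.0
time_s: 13.75
tcp_pos: [467.8, -191.4, 112.2]
ee_rot: [0.267, 0.662, 0.644, -0.274]
force: [-1.9, 4.7, 6.5]
width: 0.235
finger_force: 58.3
time_s: 14.25
tcp_pos: [467.8, -191.4, 112.3]
ee_rot: [0.267, 0.662, 0.644, -0.274]
force: [-2.9, 5.1, 6.1]
width: 0.232
finger_force: 58.3
[ 0.0008 -0.0009  0.0008 -0.0004  0.0001 -0.0019] mm 0.9 deg 0.1
```

```bash
cat >> h.py <<'E'
Mo=np.array([567.7,16.9,135.]); Rv=frame([0,0,-1],-cy)
T=np.array([0.3,0,98.5])   # shaft tip in tool frame (head grasp)
def vt(h): return Mo+[0,0,h]-Rv.apply(T)
E
python3 - <<'E'
from h import *
p,Rc=pose();print(Rc.inv().apply(O-p))
rv=(Rc.inv()*Rv).as_rotvec();print(np.degrees(rv));f=lambda a:Rc*R.from_rotvec(rv*a)
W1=p+cz*60;W3=vt(40);W2=(W1+W3)/2+[-30,0,70];print(W1,W2,W3)
seq((W1,Rc),(W2,f(.5)),(W3,Rv))
E
```

```text
[ 0.4752 -0.5307 98.4761]
[ 0.0245 45.0077 -0.1184]
[ 466.6711 -233.8449  154.6868] [ 487.1816 -108.6224  284.0934] [567.6921  16.6001 273.5   ]
[-0.1     0.0002  0.      0.      0.      0.    ] mm 60.0 deg 0.0
[-0.0043  0.0286 -0.3007  0.0002  0.3751 -0.001 ] mm 181.2 deg 22.5
[ 0.2029  0.1285 -0.0649  0.0002  0.3751 -0.001 ] mm 149.2 deg 22.5
```

```bash
python3 -m inch '0 -.01 0 0 0 0 0;0 -.03 0 0 0 0 0;0 -.06 0 0 0 0 0;0 -.1 0 0 0 0 0'; python3 -m inch '0 0 0 -.08 0 .07 0;0 0 .01 -.16 0 .15 0;0 0 .02 -.24 0 .23 0;0 -.004 .029 -.3 0 .3 0;0 -.004 .029 -.3 0 .375 0';  python3 -m inch '0 .06 .04 -.05 0 .09 0;0 .12 .08 -.065 0 .19 0;0 .18 .11 -.065 0 .29 0;0 .203 .1285 -.065 0 .375 0;0 .203 .1285 -.065 0 .375 0'; python3 -m inch '0 0 0 0 0 0 0;0 0 0 0 0 0 0';python3 - <<'E'
from h import *
p,Rc=pose();seq((vt(40),Rv))
tip=p+Rc.apply(T);print(tip)
for n in("top","side"):
    im=env.camera(n)[:,:,::-1];cv2.imwrite(f"pics/m_{n}.png",im)
    print(n,proj(n,[tip,p+Rc.apply([.3,0,38]),Mo]).round(1).tolist())
E
```

```text
time_s: 14.65
tcp_pos: [466.4, -234.0, 154.2]
ee_rot: [0.267, 0.662, 0.645, -0.274]
force: [0.2, 0.5, -1.3]
width: 0.234
finger_force: 58.6
time_s: 15.15
tcp_pos: [489.4, -106.6, 287.2]
ee_rot: [0.138, 0.703, 0.685, -0.136]
force: [0.5, -0.1, -1.2]
width: 0.232
finger_force: 59.1
time_s: 15.65
tcp_pos: [568.2, 16.2, 271.6]
ee_rot: [-0.001, 0.717, 0.697, 0.0]
force: [0.8, -0.1, -0.6]
width: 0.235
finger_force: 59.2
time_s: 15.85
tcp_pos: [567.4, 15.8, 273.1]
ee_rot: [0.001, 0.717, 0.697, -0.0]
force: [-0.7, -0.3, -1.1]
width: 0.231
finger_force: 59.2
[ 0.0014  0.0004 -0.0006  0.001   0.0016 -0.0016] mm 0.9 deg 0.1
[567.5417  15.9208 174.6377]
top [[344.1, 194.0], [346.5, 186.7], [342.2, 198.2]]
side [[298.4, 196.2], [298.0, 173.9], [298.5, 210.5]]
```

```bash
python3 - <<'E'
from h import *
s=cv2.imread("pics/m_side.png");t=cv2.imread("pics/m_top.png")
print("rod cols side")
for r in range(178,197,3): print(r,s[r,288:310].max(1))
cv2.imwrite("pics/m.png",np.hstack([crop(s,276,164,45,65,9),crop(t,325,170,39,65,9)]))
E
```

```text
rod cols side
178 [182 184 182 182 179 177 176 166 123 105 107 111 143 154 155 166 178 186
 187 188 187 188]
181 [182 180 180 178 176 174 171 164 119 105 105 109 137 165 180 188 189 190
 191 190 187 185]
184 [183 183 181 180 174 172 173 164 121 104 105 119 157 185 190 189 191 192
 190 186 182 182]
187 [183 182 177 173 171 173 165 157 114 104 103 120 168 189 192 191 192 188
 183 182 181 164]
190 [176 173 173 172 170 163 153 149 122 104 104 109 150 190 196 193 187 177
 162 152 138 140]
193 [174 171 169 161 153 155 172 176 143 111 107 115 153 187 176 158 173 173
 172 163 154  77]
196 [170 164 157 152 171 184 190 187 158 115 110 116 156 184 185 186 182 184
 184 184 179 151]
```

View pics/m.png

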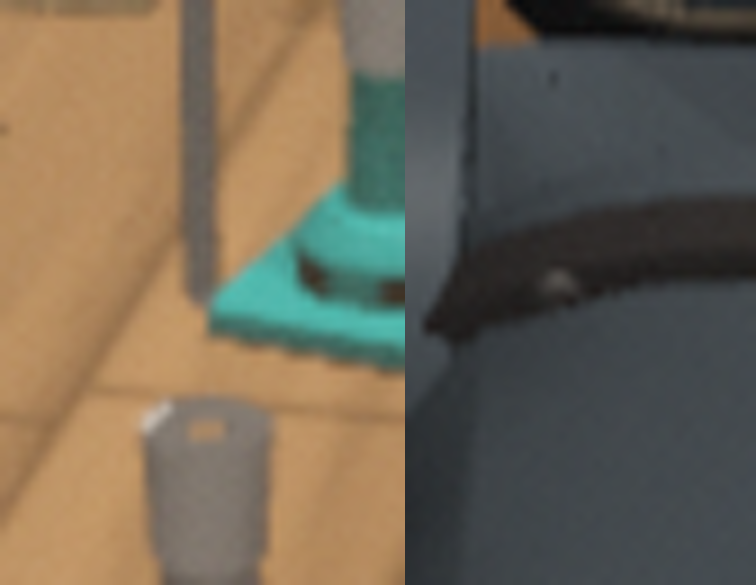

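In the last crop the rod tip is at (201,303) and the rim centre at (207,428). With the view's lean allowed for, that means about 1 mm toward -x. I'll correct that, then insert while watching the force.

```bash
python3 -m inch '0 .0017 -.0015 .02 0 .0016 0;0 .0017 -.0015 .045 0 .0016 0;0 .0017 -.0015 .06 0 .0016 0;0 .0017 -.0015 .06 0 .0016 0;0 .0017 -.0015 .06 0 .0016 0'|grep -E "tcp|force: "; python3 -m inch '0 0 0 .005 0 0 0;0 0 0 .01 0 0 0;0 0 0 .01 0 0 0'|grep -E "tcp|force: \["; python3 -m inch '0 0 0 .005 0 0 0;0 0 0 .005 0 0 0'|grep -E "tcp|force: \["; python3 -m inch '0 0 0 .005 0 0 0;0 0 0 .005 0 0 0'|grep -E "tcp|force: \["
```

```text
tcp_pos: [567.1, 17.2, 236.8]
force: [-0.0, 0.1, -0.2]
finger_force: 59.2
tcp_pos: [567.5, 17.2, 231.4]
force: [-1.2, -0.9, 4.4]
tcp_pos: [568.1, 17.1, 229.7]
force: [-1.3, 0.1, 7.0]
tcp_pos: [568.4, 16.9, 227.0]
force: [-1.1, -1.1, 14.3]
```

```bash
python3 -m inch '0 0 .002 -.006 0 0 0;0 0 .002 -.006 0 0 0;0 0 .002 -.006 0 0 0'|grep -E "tcp|force: \["; python3 - <<'E'
from rig import env; print(env.state()["wrist_torque"])
E
python3 -m inch '0 0 0 .005 0 0 0;0 0 0 .005 0 0 0'|grep -E "tcp|force: \["; python3 -m inch '0 0 0 .005 0 0 0;0 0 0 .005 0 0 0'|grep -E "tcp|force: \[";python3 - <<'E'
from rig import env; print(env.state()["wrist_torque"])
E
```

```text
tcp_pos: [568.2, 17.1, 228.1]
force: [0.1, -0.8, -1.0]
[-0.2391196   0.0185524  -0.03741647]
tcp_pos: [569.1, 17.1, 226.9]
force: [-2.7, -2.2, 13.9]
tcp_pos: [568.0, 17.1, 222.0]
force: [0.2, -1.1, -1.8]
[-0.55887927  0.03996118  0.03207306]
```

It slipped in at x≈568. Continuing down the bore.

```bash
for i in 1; do python3 -m inch '0 0 0 .008 0 0 0;0 0 0 .016 0 0 0;0 0 0 .016 0 0 0'|grep -E "tcp|force: \["; python3 -m inch '0 0 0 .008 0 0 0;0 0 0 .016 0 0 0;0 0 0 .016 0 0 0'|grep -E "tcp|force: \["; python3 -m inch '0 0 0 .008 0 0 0;0 0 0 .016 0 0 0;0 0 0 .016 0 0 0'|grep -E "tcp|force: \["; done;python3 - <<'E'
from h import *
print(env.state()["wrist_torque"],pose()[1].inv()*Rv,np.degrees((pose()[1].inv()*Rv).as_rotvec()))
E
```

```text
tcp_pos: [567.9, 17.2, 211.5]
force: [-0.3, -1.9, -1.9]
tcp_pos: [568.0, 17.2, 202.3]
force: [-0.8, -2.3, -1.3]
tcp_pos: [568.1, 17.3, 192.7]
force: [-1.1, -2.7, -1.6]
[-0.5719  0.197   0.0112] Rotation.from_matrix(array([[ 1.    ,  0.0017, -0.002 ],
                            [-0.0017,  1.    , -0.0001],
                            [ 0.002 ,  0.0001,  1.    ]])) [ 0.0034 -0.1161 -0.0963]
```

```bash
python3 -m inch '0 -.0006 0 .008 0 0 0;0 -.0006 -.0003 .02 0 0 0;0 -.0006 -.0003 .02 0 0 0'|grep -E "tcp|force: \["; python3 -m inch '0 0 0 .01 0 0 0;0 0 0 .02 0 0 0;0 0 0 .02 0 0 0'|grep -E "tcp|force: \["; python3 -m inch '0 0 0 .01 0 0 0;0 0 0 .02 0 0 0;0 0 0 .02 0 0 0'|grep -E "tcp|force: \[";  python3 -m inch '0 0 0 .008 0 0 0;0 0 0 .015 0 0 0;0 0 0 .015 0 0 0'|grep -E "tcp|force: \["
```

```text
tcp_pos: [567.8, 17.0, 180.4]
force: [0.1, -2.3, -2.3]
tcp_pos: [567.9, 17.0, 168.5]
force: [-0.9, -2.3, -1.7]
tcp_pos: [567.9, 17.0, 156.5]
force: [-1.6, -2.8, -2.7]
tcp_pos: [567.9, 17.0, 148.0]
force: [-1.4, -3.7, -2.9]
```

```bash
for k in 1 2 3 ; do :; done; python3 -m inch '0 0 0 .003 0 0 0;0 0 0 .006 0 0 0;0 0 0 .006 0 0 0;0 0 0 .006 0 0 0'|grep -E "tcp|force: \["; python3 -m inch '0 0 0 .003 0 0 0;0 0 0 .006 0 0 0;0 0 0 .006 0 0 0;0 0 0 .006 0 0 0'|grep -E "tcp|force: \["; python3 -m inch '0 0 0 .003 0 0 0;0 0 0 .005 0 0 0;0 0 0 .005 0 0 0;0 0 0 .005 0 0 0'|grep -E "tcp|force: \["
```

```text
tcp_pos: [568.0, 16.9, 144.9]
force: [-2.9, -4.2, -0.9]
tcp_pos: [568.0, 16.9, 141.3]
force: [-2.6, -3.2, -0.6]
tcp_pos: [568.3, 16.8, 139.4]
force: [-6.3, -6.1, 8.9]
```

```bash
python3 -m inch '0 -.0007 -.0007 .002 0 0 0;0 -.0007 -.0007 .004 0 0 0;0 -.0007 -.0007 .004 0 0 0;0 -.0007 -.0007 .004 0 0 0'|grep -E "tcp|force: \["; python3 -m inch '0 0 0 .002 0 0 0;0 0 0 .004 0 0 0;0 0 0 .004 0 0 0;0 0 0 .004 0 0 0;0 0 0 .004 0 0 0'; python3 -m inch '0 0 0 .002 0 0 0;0 0 0 .004 0 0 0;0 0 0 .004 0 0 0;0 0 0 .004 0 0 0;0 0 0 .004 0 0 0'|grep -E "tcp|force: \["
```

```text
tcp_pos: [568.3, 16.5, 137.2]
force: [-4.8, -4.4, 10.8]
time_s: 22.05
tcp_pos: [568.3, 16.5, 134.8]
ee_rot: [0.0, 0.717, 0.697, 0.002]
force: [-6.1, -3.9, 9.4]
width: 0.23
finger_force: 60.8
tcp_pos: [568.3, 16.5, 132.3]
force: [-5.1, -5.1, 8.7]
```

```bash
python3 -m inch '0 0 -.0007 .002 0 0 0;0 0 -.0007 .004 0 0 0;0 0 -.0007 .005 0 0 0;0 0 -.0007 .005 0 0 0;0 0 -.0007 .005 0 0 0'|grep -E "tcp|force: \["; python3 -m inch '0 0 0 .002 0 0 0;0 0 0 .004 0 0 0;0 0 0 .004 0 0 0;0 0 0 .004 0 0 0;0 0 0 .004 0 0 0'|grep -E "tcp|force: \["; python3 -m inch '0 0 0 .002 0 0 0;0 0 0 .003 0 0 0;0 0 0 .003 0 0 0;0 0 0 .003 0 0 0;0 0 0 .003 0 0 0'|grep -E "tcp|force: \["
```

```text
tcp_pos: [568.2, 16.6, 129.4]
force: [-4.1, -4.3, 8.7]
tcp_pos: [568.1, 16.6, 127.0]
force: [-3.2, -3.3, 9.2]
tcp_pos: [568.1, 16.6, 125.2]
force: [-4.3, -3.7, 9.7]
```

```bash
python3 -m inch '0 0 0 .002 0 0 0;0 0 0 .003 0 0 0;0 0 0 .003 0 0 0;0 0 0 .003 0 0 0;0 0 0 .003 0 0 0'|grep -E "tcp|force: \["; python3 -m inch '0 0 0 .002 0 0 0;0 0 0 .002 0 0 0;0 0 0 .002 0 0 0;0 0 0 .002 0 0 0'|grep -E "tcp|force: \["; python3 -m inch '0 0 0 .002 0 0 0;0 0 0 .002 0 0 0;0 0 0 .002 0 0 0;0 0 0 .002 0 0 0'|grep -E "tcp|force: \["
```

```text
tcp_pos: [568.2, 16.6, 124.5]
force: [-9.0, -4.0, 19.8]
tcp_pos: [568.3, 16.5, 124.4]
force: [-13.1, -3.4, 31.8]
tcp_pos: [568.4, 16.6, 124.3]
force: [-18.6, -3.6, 43.8]
```

Hard stop at 124.4, where I expected about 123.5, so the head is on the rim. I'll relieve the push, release and retreat upward.

```bash
python3 -m inch '0 0 0 -.008 0 0 0;0 0 0 -.008 0 0 0;0 0 0 -.008 0 0 0'|grep -E "tcp|force: \["; python3 -m inch '1 0 0 0 0 0 0;1 0 0 0 0 0 0;1 0 0 0 0 0 0;1 0 0 0 0 0 0;1 0 0 0 0 0 0';python3 -m inch '1 0 0 -.05 0 0 0;1 0 0 -.1 0 0 0;1 0 0 -.18 0 0 0;1 0 0 -.2 0 0 0;1 0 0 -.2 0 0 0'|grep -E "tcp|force: \["; python3 - <<'E'
from h import *
im=env.camera("side")[:,:,::-1];cv2.imwrite("pics/e.png",im)
print(proj("side",[Mo,Mo+[0,11,0],Mo+[0,0,30]]).round(1).tolist())
for r in range(192,222): print(r,im[r,290:308].max(1))
E
```

```text
tcp_pos: [567.7, 16.8, 124.6]
force: [-1.4, -1.8, 3.6]
time_s: 26.15
tcp_pos: [567.4, 16.8, 124.5]
ee_rot: [-0.0, 0.717, 0.697, 0.001]
force: [0.0, -0.2, -0.1]
width: 0.994
finger_force: 0.0
tcp_pos: [568.1, 16.4, 246.4]
force: [0.2, 0.5, -0.6]
[[298.5, 210.5], [297.4, 212.4], [298.3, 199.8]]
192 [174 167 160 154 164 179 188 192 194 195 196 196 190 179 159 161 166 163]
193 [171 163 155 156 173 187 192 194 194 194 197 192 175 160 172 173 173 166]
194 [167 158 152 166 180 189 192 194 195 197 193 176 166 185 185 184 182 174]
195 [160 154 161 176 187 191 193 194 195 193 176 163 183 187 186 185 184 181]
196 [154 156 172 184 191 191 194 193 194 178 163 185 185 185 185 187 185 185]
197 [152 165 181 190 191 193 195 193 186 163 177 181 183 184 184 184 186 185]
198 [157 174 188 191 193 181 182 176 166 145 157 166 171 172 174 180 180 183]
199 [169 184 192 191 174 135 123  98  90  79  83 104 120 130 140 159 166 171]
200 [178 190 190 184 131  80  70  63  64  59  62  62  81 110 113 117 119 124]
201 [188 190 193 185 106  69  61  63  63  62  61  64  69  93 101 102 104 106]
202 [189 192 193 184 107  
[... 833 characters left out ...]
13 [191 167 126 123 129 130 124 113 111 117 128 127 130 128 123 125 161 187]
214 [194 171 121 117 123 124 130 129 127 129 130 129 129 121 119 128 172 189]
215 [192 183 123 113 120 123 127 128 129 129 130 127 127 122 120 125 171 189]
216 [193 182 123 115 121 123 129 126 129 130 130 128 125 122 116 129 172 190]
217 [193 180 127 117 122 125 129 130 129 129 129 126 124 122 116 126 171 190]
218 [190 180 133 117 122 123 128 131 131 128 129 128 127 120 116 127 172 189]
219 [188 179 137 117 119 127 125 131 128 131 124 129 124 122 115 132 176 191]
220 [186 179 141 116 124 123 130 128 129 130 130 127 121 119 117 132 184 188]
221 [183 177 143 117 121 125 127 130 131 129 131 127 125 120 115 133 186 189]
```

The head's lower edge is at row 212.3 against a predicted 212.4 when home. To be certain, I'll press once on the head's end with shut fingers.

```bash
for i in 1 2; do python3 -m inch '0 0 0 0 0 0 0;0 0 0 0 0 0 0;0 0 0 0 0 0 0;0 0 0 0 0 0 0;0 0 0 0 0 0 0'|grep -E "tcp|width"; done; python3 -m inch '0 0 0 .06 0 0 0;0 0 0 .12 0 0 0;0 0 0 .145 0 0 0;0 0 0 .145 0 0 0'|grep -E "tcp|force: \["; for i in 1; do python3 -m inch '0 0 0 .005 0 0 0;0 0 0 .005 0 0 0'|grep -E "tcp|force: \["; python3 -m inch '0 0 0 .005 0 0 0;0 0 0 .005 0 0 0'|grep -E "tcp|force: \[";  python3 -m inch '0 0 0 .005 0 0 0;0 0 0 .005 0 0 0'|grep -E "tcp|force: \["; done
```

```text
tcp_pos: [567.2, 16.4, 244.2]
width: 0.144
tcp_pos: [567.3, 16.4, 244.6]
width: -0.0
tcp_pos: [566.1, 16.7, 155.4]
force: [-0.6, -0.5, -0.0]
tcp_pos: [567.9, 16.6, 155.5]
force: [0.4, 0.6, 0.6]
tcp_pos: [567.5, 16.6, 151.9]
force: [0.2, -0.4, 0.1]
tcp_pos: [567.2, 16.7, 148.3]
force: [0.7, -0.1, -1.0]
```

```bash
python3 -m inch '0 0 0 .004 0 0 0;0 0 0 .004 0 0 0'|grep -E "tcp|force: \["; python3 -m inch '0 0 0 .004 0 0 0;0 0 0 .004 0 0 0'|grep -E "tcp|force: \[";  python3 -m inch '0 0 0 .003 0 0 0;0 0 0 .003 0 0 0;0 0 0 .003 0 0 0'|grep -E "tcp|force: \["
```

```text
tcp_pos: [567.2, 16.6, 145.8]
force: [-0.0, 0.3, 0.8]
tcp_pos: [567.7, 16.6, 144.7]
force: [-3.2, -0.3, 8.6]
tcp_pos: [567.8, 16.6, 144.5]
force: [-10.2, -0.1, 25.4]
```

Rigid at 25 N with no give, so it is home. Retreating and handing in.

```bash
python3 -m inch '0 0 0 -.03 0 0 0;0 0 0 -.1 0 0 0;0 0 0 -.2 0 0 0;0 0 0 -.2 0 0 0;0 0 0 -.2 0 0 0'|grep -E "tcp|force|time"; python3 - <<'E'
from h import *
im=env.camera("side")[:,:,::-1];e=cv2.imread("pics/e.png")
print(np.abs(im[197:222,292:304].astype(int)-e[197:222,292:304]).mean())
print(env.hand_in())
E
```

```text
time_s: 29.9
tcp_pos: [568.0, 16.4, 263.6]
force: [0.5, 0.3, -1.2]
finger_force: 0.0
2.7266666666666666
the job is handed in; nothing more can be done
None
```

The shaft is refitted in the stick with its head fully home on the rim (rigid under a 25 N check press), released after about 30 s and handed in; my first grasp missed and briefly pressed the rod in the tray at about 24 N, with no harm seen.

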